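Clear the gauge from the pulley bore and drive the keyed shaft home

TASK

Take the plug gauge out of the pulley's bore and put it back, upright and fully down, in its own slot: the storage block whose label shows a large round disc. Then take the keyed shaft out of its stand and gently push it into the pulley's hub, turning it until the key slips into the keyway and the collar is down on the hub's face. Finish while still gripping the shaft in the hub, and keep pushing it down with about 12 N; leave the ring gauge, the V-block and the nut where they are.

Things in the scene. Friction and masses are not known exactly. Their poses are not given: they have to be found in the camera images.
- pulley: aluminium V-belt pulley, 100 mm across, bolted flat on a 112 x 112 x 14 mm steel plate; fixed, cannot turn. Origin: centre of the plate's underside, on the worktop; z up along the bore. Hub 52 mm across, its flat top face at z = 60 mm, rim's top at 49 mm. Bore 22 mm in diameter, solid floor at z = 18 mm (42 mm deep); a keyway runs down its +x side
- hub_mouth (a point): centre of the bore's mouth on the hub's top face (z = 60 mm of the pulley)
- keyway (a point): middle of the keyway (a notch in the bore's edge) at the hub's top face, 12.5 mm from the bore's axis along the pulley's +x. The keyway is 8 mm wide, reaches out to 14.5 mm from the axis and is as deep as the bore
- plug: plug gauge, 90 mm long, 0.08 to 0.15 kg, loose, upright; it starts standing on the floor of the pulley's bore. Origin: centre of its lower end, z up its axis. From below: bright gauging cylinder 20 mm in diameter, 36 mm long, 3 mm chamfer at its end; neck; dark round handle 16 mm in diameter from z = 40 to 90 mm
- plug_grip (a point): on the plug's axis in its handle, 72 mm above its lower end; grip here across the 16 mm handle, any yaw
- rack: flat aluminium base plate of the storage rack, 92 x 226 x 8 mm, fixed; three storage blocks stand on it in a row along its y. Origin: underside, under the middle block's centre
- slot_big: the plug gauge's own storage block, fixed: grey plastic, 60 x 60 x 40 mm, round hole 22.4 mm in diameter and 34 mm deep in the middle of its top; on its front (-x) a sloping white label with a black disc 20 mm across. Origin: centre of its underside (on the rack plate, 8 mm above the worktop). The three blocks can stand in any order
- slot_mouth (a point): centre of the hole's mouth in the top of slot_big, 48 mm above the worktop; the plug stands fully down with its lower end 34 mm below this
- slot_small: another such block with a 12.4 mm round hole and a small disc (11 mm) on its label; the plug does not fit it
- slot_square: another such block with a 13.4 mm square hole and a square on its label; the plug does not fit it
- stand: grey plastic stand of the keyed shaft, 66 x 66 x 48 mm, fixed, with a plain 30 mm hole right through, in which the shaft hangs by its collar. Origin: centre of its underside
- shaft: keyed steel shaft, 80 mm long, 0.15 to 0.31 kg, loose, upright. Origin: centre of its lower end, z up its axis. Round, 20 mm in diameter up to the collar, 3.5 mm chamfer at the lower end. Key 6 mm wide on its +x side, z = 14 to 36 mm, out to 13.2 mm from the axis. Collar 40 mm across, z = 40 to 46 mm, a black radial rib 2 mm high on top over the key. Square head above
- shaft_grip (a point): on the axis of the shaft's square head (22 x 22 mm, z = 46 to 80 mm, flats square to the shaft's x and y), 70 mm above the shaft's lower end: the place to grip from above, fingertips clear of the collar
- collar (a point): centre of the collar's underside, 40 mm above the shaft's lower end; it lies at hub_mouth when the shaft is home. The first 14 mm enter the hub at any yaw, then the key must meet the keyway (shaft's +x along the pulley's +x, about 0.1 rad of play)
- ring_gauge: loose ring gauge, 46 mm across, 15 mm high, lying flat; a bystander. Origin: centre of its underside
- v_block: loose steel V-block, 45 x 44 x 34 mm; a bystander. Origin: centre of its underside
- nut: loose hexagon nut, 25 mm across, 11 mm high; a bystander. Origin: centre of its underside
There are look-alikes about, which are no part of the job. Leave any orange look-alike of the plug alone. Leave any orange look-alike of the shaft alone.

How it is judged:
By the outcome, as a careful person would: the job done as asked, in the order asked, and still so for the second after the job is handed in, while the arm keeps its last pose, push and grip.
It also fails if it takes over 58 s, if anything falls off the work surface, if the arm or the gripper's body presses on something with over 40 N, if the wrist force passes 120 N, or if a joint passes its speed limit or range.

ROBOT

A 7-joint arm with a two-finger parallel gripper is mounted at the origin on a cart in front of the work surface, level with it; the furniture and walls round the work are solid. World frame = base frame: x ahead of the robot, y to its left, z up, the work surface at z = 0. Lengths are in m, angles in rad, forces in N, time in s.
With the tool pointing down it reaches from about 0.35 to 0.775 m from the base axis. Payload 3.1 kg.
Tool frame: the origin (TCP) lies on the centre line of the jaws, within the pads' length; the fingertips stand 14 mm ahead of it and the grasp point (between the pads) lies 5 mm behind it (nose_length is the distance from the TCP to the fingertips, in m); z points along the fingers, y is the line along which they close (so a half turn about z gives the same grasp; the last joint's range is limited). The gripper opens to 85 mm and grips with 20 to 120 N. Pads are 22 mm wide; open, the fingers measure 114 mm over their backs; the gripper's body (76 mm by 85 mm) begins 54 mm behind the grasp point. The pads swing forward as they close: fully open they stand 13 mm farther back than shut.
Start: joints at [1.122, 0.311, 0.014, 1.512, -0.004, 1.319, -0.027], TCP at [0.218, -0.505, 0.245] pointing down, gripper open.
Joint ranges: [-2.7, 2.7], [-0.3, 1.91], [-1.27, 1.3], [0.12, 2.57], [-1.44, 4.58], [0.2, 2.03], [-3.05, 3.05]. Speed limits (rad/s): [2.79, 2.79, 3.14, 3.14, 3.14, 3.14, 3.14].

INTERFACE

Orientations are given as a unit quaternion [x, y, z, w].
In Python, from rig import * gives the robot as it stands.
- The arm moves only by the shell command python3 -m handwheel 'ROWS' [FORCE]. ROWS is JSON, a list that holds one entry, the list of rows, each a list of 5 numbers: the opening, from 0 (shut) to 1 (fully open), then the shift along the tool's x, y, z in mm, then the turn about the tool's z in degrees. A call has 1 to 10 rows; each row is the pose to reach, as a shift and turn from the pose commanded when the call began, along the tool's axes at that moment; what a row does not reach only later rows make up. A row lasts 1/12 s, in which the tool goes at most 41.7 mm and 7.16 degrees, less where a joint would pass 70% of its speed; a pose out of reach is approached as far as the arm can. A call with a gripper value outside its range is refused whole. The fingers move at their own pace and stop on an object; FORCE is the grip in N (left out, the last holds). Time passes only in rows, so rows that repeat a pose let the fingers close. It gives the time, the measured TCP pose, the force, the opening and the grip force at its end, in the units of the state.
- observe(): the state, without advancing time (a new reading comes with each control period).
- grab_frame(name): name is "scene" or "top" or "wrist"; returns (picture, depth): 400x640x3 uint8, blue, green, red; 400x640 float32, m along the optical axis (not along the pixel's ray), 0 where there is no reading.
- camera_params(name): a dict with "fx", "fy", "cx", "cy" (pixels), "origin" and "orientation" of the camera in the world. Camera axes: x right, y down, z forward; pixel columns grow to the right and rows downward; lengths in m; the calibration is good to about 2 mm. A picture is of the moment at which its call begins: read the wrist's pose just before it. camera_params takes no time and is no camera call; for the wrist camera it gives the pose at the moment of the call.
- finish_job(): hands the job in; it is judged then, once.
Trained networks look in the newest picture that a camera, given by its name, has taken for a name from the list of things; names that differ only in an ending like _2 or _b are one class to them, and where a whole thing is asked for, a point or a joint stands for the part that bears it (a point fixed in the world has none). Each returns a list of dicts, best first, with "confidence" (0 to 1); they miss things now and then, are a little off and sometimes report something else, mostly with a low value. They report only what shows in the picture. A call takes as long as a camera call. They do not tell look-alikes from the thing itself.
- regions_of(target, camera): "mask" (400x640 bool, what is visible of it) and "uv" ([column, row] in pixels, amid what is visible of it).
- mark_of(target, camera): "uv" ([column, row] in pixels: a listed point, or the origin of a listed thing).
The state is a dict: "time": time; "joint_pos": joint angles; "joint_vel": joint speeds; "effort": joint torques, N m; "eef_pos": TCP position; "tcp_rot": TCP orientation; "force": force on the tool from outside, world axes, zero at the start; "torque": the same for the moment, N m; "finger_gap": finger opening in m; "finger_force": force on a finger pad.
Only numpy, scipy, OpenCV 4.12 (cv2) and the standard library are available. Lean on these libraries where they do the work, as an engineer would, in place of code of your own. Each camera call takes 0.05 s, during which the arm holds its last target. There are 200 camera calls.

## Working session

There is one attempt and no reset: what is moved stays moved. The work goes in short steps, Python scripts to look and compute and a shell command to move; the robot and the scene stay as the last step left them, time stands still between calls to the robot, and variables do not carry over. Pictures are saved under pics/ and viewed, at most 10 in all, crops included, and the job is handed in when it is done.

```bash
ls; mkdir -p pics
cat > h.py <<'E'
from rig import *
import numpy as np, cv2
from scipy.spatial.transform import Rotation as R
def cam(n):
    p=camera_params(n); return p,R.from_quat(p["orientation"]).as_matrix(),np.array(p["origin"])
def px2w(n,uv,z=None,depth=None,c=None):
    p,M,o=c or cam(n)
    r=M@np.array([(uv[0]-p["cx"])/p["fx"],(uv[1]-p["cy"])/p["fy"],1.])
    return o+r*((z-o[2])/r[2] if z is not None else depth)
def w2px(n,P,c=None):
    p,M,o=c or cam(n); q=M.T@(np.array(P)-o); return q[0]/q[2]*p["fx"]+p["cx"],q[1]/q[2]*p["fy"]+p["cy"]
def totool(P,yaw=None):
    """shift in tool axes (mm) from current TCP to world P"""
    s=observe(); M=R.from_quat(s["tcp_rot"]).as_matrix()
    return np.round(M.T@(np.array(P)-s["eef_pos"])*1000,1)
E
python3 - <<'E'
from h import *
s=observe(); print(s)
for n in("scene","top","wrist"):
    i,d=grab_frame(n); cv2.imwrite(f"pics/{n}0.png",i); np.save(f"pics/{n}0.npy",d); p=camera_params(n); print(n,p)
for n in("top","scene"):
    for t,z in(("hub_mouth",.06),("keyway",.06),("plug_grip",.09),("slot_mouth",.048),("shaft_grip",.08),("collar",.05),("slot_small",.008),("slot_square",.008),("stand",0),("nut",0),("ring_gauge",0),("v_block",0)):
        for m in mark_of(t,n)[:3]: print(n,t,round(m["confidence"],2),np.round(m["uv"]),np.round(px2w(n,m["uv"],z),3))
E
```

```text
pics
{'time': 0.0, 'joint_pos': array([ 1.12231586,  0.31172345,  0.01393321,  1.51304962, -0.00438692,
        1.31918936, -0.02721513]), 'joint_vel': array([-0.00173338,  0.0008708 ,  0.00012633, -0.00033452, -0.00213006,
       -0.00093472,  0.00124682]), 'effort': array([ 2.04147445e-04, -3.79915166e+01,  1.46264266e-01, -2.30589527e+01,
        1.23712909e-02,  1.36943822e-02,  3.65092617e-06]), 'eef_pos': array([ 0.21737316, -0.50446964,  0.24422511]), 'tcp_rot': array([ 9.79374527e-01,  2.02049914e-01, -2.80508438e-04, -1.13547520e-03]), 'force': array([-0.37966805,  0.71453755, -0.30390316]), 'torque': array([-0.02474237,  0.0312048 ,  0.03104224]), 'finger_force': 0.0, 'finger_gap': 0.08570640649335999}
scene {'fx': 441.29490199437834, 'fy': 441.29490199437834, 'cx': 319.7785175984814, 'cy': 197.63146781024406, 'origin': array([-0.30533785, -0.58567783,  0.56845279]), 'orientation': array([ 0.7242406 , -0.4428614 ,  0.26400389, -0.45787692])}
top {'fx': 392.0812491120549, 'fy': 392.0812491120549, 'cx': 321.55207051218406, 'cy': 205.43006010445802, 'origin': array([ 0.3537455
[... 1623 characters left out ...]
_grip 0.54 [272. 192.] [0.528 0.006 0.09 ]
scene slot_mouth 0.93 [345. 243.] [ 0.447 -0.237  0.048]
scene shaft_grip 0.78 [344. 192.] [ 0.625 -0.151  0.08 ]
scene shaft_grip 0.55 [382. 200.] [ 0.618 -0.256  0.08 ]
scene collar 0.63 [341. 204.] [ 0.609 -0.15   0.05 ]
scene collar 0.53 [383. 209.] [ 0.63  -0.256  0.05 ]
scene collar 0.24 [343. 195.] [ 0.66  -0.131  0.05 ]
scene slot_small 0.92 [313. 250.] [ 0.444 -0.156  0.008]
scene slot_square 0.87 [373. 267.] [ 0.443 -0.306  0.008]
scene stand 0.68 [343. 219.] [ 0.62  -0.149  0.   ]
scene nut 0.61 [407. 249.] [ 0.558 -0.345  0.   ]
scene ring_gauge 0.77 [264. 259.] [ 0.374 -0.066  0.   ]
scene v_block 0.23 [340. 256.] [ 0.461 -0.217  0.   ]
```

View pics/top0.png

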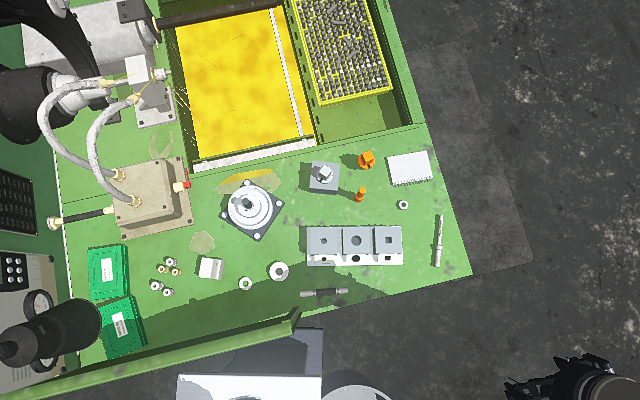

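View pics/scene0.png

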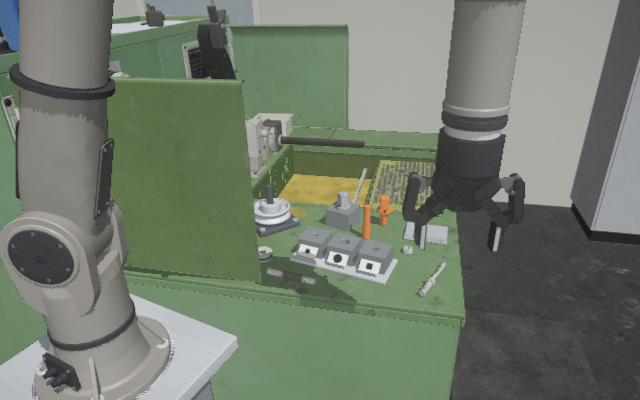

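Run:
```python
from h import *
i=cv2.imread("pics/scene0.png"); a=cv2.resize(i[180:290,240:440],None,fx=4,fy=4,interpolation=cv2.INTER_CUBIC)
cv2.imwrite("pics/c1.png",a)
d=np.load("pics/top0.npy")
for uv in [(295,315),(250,325),(200,340),(100,360),(300,310),(150,200),(50,325),(240,180),(270,160),(300,148),(225,165),(210,170),(295,80),(360,65)]:
    print(uv,np.round(px2w("top",uv,depth=d[uv[1],uv[0]]),3))
d=np.load("pics/scene0.npy")
for uv in [(115,85),(235,85),(235,150),(245,270)]: print('s',uv,np.round(px2w("scene",uv,depth=d[uv[1],uv[0]]),3))
```

```text
(295, 315) [ 0.297 -0.105  0.209]
(250, 325) [ 0.354 -0.137  0.928]
(200, 340) [0.24  0.081 0.129]
(100, 360) [ 0.175  0.334 -0.001]
(300, 310) [ 0.293 -0.106  0.001]
(150, 200) [0.522 0.226 0.086]
(50, 325) [0.289 0.221 0.366]
(240, 180) [0.595 0.05  0.001]
(270, 160) [ 0.648 -0.02   0.002]
(300, 148) [ 0.691 -0.091 -0.025]
(225, 165) [ 0.64   0.096 -0.026]
(210, 170) [0.618 0.124 0.003]
(295, 80) [ 0.942 -0.064 -0.139]
(360, 65) [ 0.948 -0.247 -0.058]
s (115, 85) [0.23  0.12  0.408]
s (235, 85) [ 0.288 -0.106  0.414]
s (235, 150) [ 0.286 -0.092  0.297]
s (245, 270) [ 0.283 -0.084  0.034]
```

View pics/c1.png

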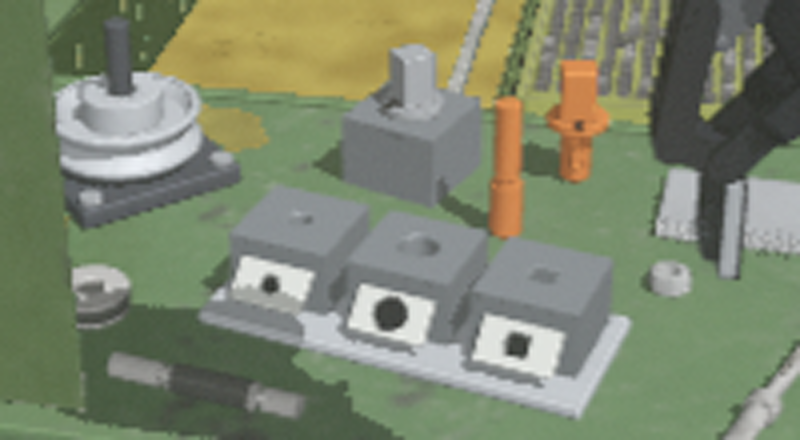

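Run:
```python
from h import *
print(totool([.45,-.25,.26]),totool([.515,.01,.26]))
```

```text
[ 314.3 -142.3  -14.7] [ 476.9 -355.4  -14.7]
```

Candidates for the plug: the dark handle in the pulley at top (248,200), an orange look-alike at (361,194), and a double-ended bar lying at (323,293). The one in the pulley is the plug. 
For the shaft: the grey one in its stand at (326,174), or the orange one at (366,160). The grey one is right. 
For the slot: (324,241) has a small disc, (355,240) a large disc and (386,239) a square. The close crop confirms the middle block has the large disc, at crop (390,313).

```bash
python3 -m handwheel '[[[1,310,-140,-15,0],[1,310,-140,-15,0],[1,310,-140,-15,0],[1,310,-140,-15,0],[1,310,-140,-15,0],[1,310,-140,-15,0],[1,310,-140,-15,0],[1,310,-140,-15,0],[1,310,-140,-15,0],[1,310,-140,-15,0]]]' 40
python3 -m handwheel '[[[1,165,-213,0,0],[1,165,-213,0,0],[1,165,-213,0,0],[1,165,-213,0,0],[1,165,-213,0,0],[1,165,-213,0,0],[1,165,-213,0,0],[1,165,-213,0,0],[1,165,-213,0,0]]]'
python3 - <<'E'
from h import *
s=observe(); print(s["joint_pos"],s["eef_pos"],s["tcp_rot"])
c=cam("wrist"); i,d=grab_frame("wrist"); cv2.imwrite("pics/w1.png",i); np.save("pics/w1.npy",d)
for t,z in(("hub_mouth",.06),("plug_grip",.09),("keyway",.06),("plug",.018)):
    for m in mark_of(t,"wrist")[:3]: print(t,round(m["confidence"],2),np.round(m["uv"]),np.round(px2w("wrist",m["uv"],z,c=c),4))
E
```

```text
time: 2.18
eef_pos: [0.45, -0.2494, 0.2606]
tcp_rot: [0.978, 0.207, 0.001, -0.001]
force: [-0.5, 0.6, -1.0]
finger_gap: 0.0855
finger_force: 0.0
time: 2.93
eef_pos: [0.5141, 0.0065, 0.2601]
tcp_rot: [0.979, 0.203, -0.0, 0.001]
force: [-0.4, -1.5, -0.2]
finger_gap: 0.0855
finger_force: 0.0
[ 0.25908524  0.2537324  -0.3810016   1.56883713  0.09727969  1.33818168
 -1.29630646] [0.51410785 0.00652915 0.26012064] [ 9.79278691e-01  2.02516208e-01 -3.48179260e-04  5.57168777e-04]
hub_mouth 0.67 [317. 160.] [0.5232 0.0142 0.06  ]
plug_grip 0.89 [574. 233.] [ 0.5588 -0.2256  0.09  ]
plug_grip 0.65 [315. 165.] [0.5237 0.0157 0.09  ]
keyway 0.74 [306. 167.] [0.5123 0.0214 0.06  ]
keyway 0.18 [323. 278.] [ 0.4119 -0.0405  0.06  ]
plug 0.92 [530. 206.] [ 0.5621 -0.2254  0.018 ]
plug 0.8 [320. 154.] [0.5237 0.0111 0.018 ]
plug 0.72 [598. 256.] [ 0.5416 -0.3306  0.018 ]
```

View pics/w1.png

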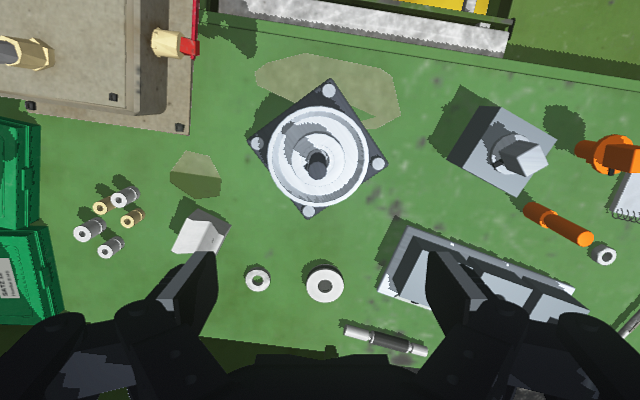

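The picture shows the pulley at about (318,157) with the dark plug at (317,162), the stand and grey shaft at (510,155), and the orange look-alikes at (610,155) and (560,222). The rack is at lower right, (480,270).

```bash
cat >> h.py <<'E'
def cloud(c,d,u0,u1,v0,v1):
    p,M,o=c; v,u=np.mgrid[v0:v1,u0:u1]; z=d[v0:v1,u0:u1]
    P=np.stack([(u-p["cx"])/p["fx"]*z,(v-p["cy"])/p["fy"]*z,z],-1).reshape(-1,3)
    return P[z.ravel()>0]@M.T+o
E
python3 - <<'E'
from h import *
c=cam("wrist"); i,d=grab_frame("wrist")
P=cloud(c,d,240,400,70,225)
top=P[(P[:,2]>.100)&(P[:,2]<.115)]; print("plugtop",len(top),top.mean(0),np.ptp(top,0))
def circ(Q):
    A=np.c_[2*Q[:,:2],np.ones(len(Q))]; x=np.linalg.lstsq(A,(Q[:,:2]**2).sum(1),rcond=None)[0]; return x[:2],np.sqrt(x[2]+x[:2]@x[:2])
h=P[(P[:,2]>.056)&(P[:,2]<.066)]; 
(cx,cy),r=cv2.minEnclosingCircle(h[:,:2].astype(np.float32)); print("hub",len(h),np.median(h[:,2]),cx,cy,r)
for z0,z1 in((.045,.053),):
    q=P[(P[:,2]>z0)&(P[:,2]<z1)]; print("rim",cv2.minEnclosingCircle(q[:,:2].astype(np.float32)))
q=P[(P[:,2]>.009)&(P[:,2]<.018)]; print("plate",cv2.minAreaRect((q[:,:2]*1000).astype(np.float32)))
hd=P[(P[:,2]>.07)&(P[:,2]<.112)&(np.hypot(P[:,0]-.523,P[:,1]-.013)<.03)]
for z in np.arange(.07,.112,.008):
    k=hd[abs(hd[:,2]-z)<.004]; print(round(z,3),len(k),k.mean(0) if len(k) else '')
E
```

```text
plugtop 301 [0.5238901  0.01377317 0.10722932] [0.01513057 0.01527735 0.00902414]
hub 1724 0.05963954003301633 0.5232687592506409 0.013415638357400894 0.026019107550382614
rim ((0.5233471989631653, 0.013774959370493889), 0.049934759736061096)
plate ((523.2340087890625, 13.58062744140625), (111.96817016601562, 112.10916900634766), 58.80732727050781)
0.07 15 [0.52951912 0.01511744 0.07179231]
0.078 23 [0.52889847 0.01524525 0.0781307 ]
0.086 24 [0.5291635  0.0155951  0.08576559]
0.094 31 [0.52914045 0.01537548 0.09465018]
0.102 34 [0.52733153 0.0151407  0.10344086]
0.11 271 [0.52352582 0.01362637 0.10759212]
```

Run:
```python
from h import *
print(totool([.5234,.0136,.085]))
```

```text
[ 12.1  -4.4 175.2]
```

```bash
python3 -m handwheel '[[[1,11,-3,35,0],[1,11,-3,70,0],[1,11,-3,105,0],[1,11,-3,135,0],[1,11,-3,160,0],[1,11,-3,174,0],[1,11,-3,174,0],[1,11,-3,174,0],[1,11,-3,174,0]]]' 40
python3 - <<'E'
from h import *
s=observe();print(s["joint_pos"]);print(totool([.5234,.0136,.085]))
E
```

```text
time: 3.98
eef_pos: [0.5243, 0.0138, 0.0876]
tcp_rot: [0.979, 0.202, 0.001, 0.0]
force: [-0.0, -0.2, 0.5]
finger_gap: 0.0856
finger_force: 0.0
[ 0.21784609  0.43040975 -0.35928332  1.78735513  0.18126159  0.95358469
 -1.38116858]
[-0.9 -0.2  2.6]
```

```bash
python3 -m handwheel '[[[0.5,-1,0,2,0],[0,-1,0,2,0],[0,-1,0,2,0],[0,-1,0,2,0],[0,-1,0,2,0],[0,-1,0,2,0],[0,-1,0,2,0],[0,-1,0,2,0],[0,-1,0,2,0]]]' 40
```

```text
time: 4.73
eef_pos: [0.5224, 0.0138, 0.0846]
tcp_rot: [0.979, 0.202, 0.0, 0.0]
force: [-0.1, 0.0, 3.0]
finger_gap: 0.0148
finger_force: 39.1
```

```bash
python3 -m handwheel '[[[0,0,0,-15,0],[0,0,0,-45,0],[0,0,0,-80,0],[0,0,0,-100,0],[0,0,0,-100,0],[0,0,0,-100,0]]]' 40
python3 - <<'E'
from h import *
c=cam("wrist"); i,d=grab_frame("wrist"); cv2.imwrite("pics/w2.png",i)
for t,z in(("hub_mouth",.06),("keyway",.06),("slot_mouth",.048)):
    for m in mark_of(t,"wrist")[:3]: print(t,round(m["confidence"],2),np.round(m["uv"]),np.round(px2w("wrist",m["uv"],z,c=c),4))
print(observe()["force"])
print(totool([.43,-.22,.185]))
E
```

```text
time: 5.23
eef_pos: [0.5227, 0.0138, 0.185]
tcp_rot: [0.979, 0.202, 0.001, 0.0]
force: [-0.1, -0.3, -2.1]
finger_gap: 0.0148
finger_force: 39.5
hub_mouth 0.7 [524. 170.] [ 0.5981 -0.1165  0.06  ]
hub_mouth 0.55 [322. 193.] [0.5234 0.0126 0.06  ]
hub_mouth 0.46 [328. 328.] [ 0.4177 -0.038   0.06  ]
keyway 0.98 [307. 200.] [0.5138 0.0213 0.06  ]
[-0.34968454 -0.04114132 -0.73863579]
[-175.7  178.6   -2.3]
```

View pics/w2.png

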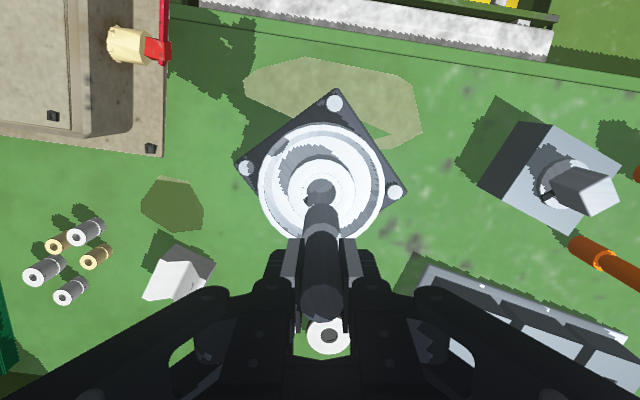

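The plug is out of the bore and held upright. The bore is at (322,193), and the notch at (307,200) points left and slightly down in the image.

```bash
python3 -m handwheel '[[[0,-190,180,-5,0],[0,-190,180,-5,0],[0,-190,180,-5,0],[0,-190,180,-5,0],[0,-190,180,-5,0],[0,-190,180,-5,0],[0,-190,180,-5,0],[0,-190,180,-5,0],[0,-190,180,-5,0]]]' 40
python3 - <<'E'
from h import *
c=cam("wrist"); i,d=grab_frame("wrist"); cv2.imwrite("pics/w3.png",i); np.save("pics/w3.npy",d)
print(observe()["eef_pos"])
for m in mark_of("slot_mouth","wrist")[:3]: print(round(m["confidence"],2),np.round(m["uv"]),np.round(px2w("wrist",m["uv"],.048,c=c),4))
P=cloud(c,d,0,640,0,400); r=P[(P[:,2]>.002)&(P[:,2]<.014)&(abs(P[:,0]-.45)<.07)&(abs(P[:,1]+.23)<.15)]
t=P[(abs(P[:,2]-.048)<.004)&(abs(P[:,0]-.45)<.07)&(abs(P[:,1]+.23)<.15)]
print(np.median(t[:,2]),cv2.minAreaRect((t[:,:2]*1000).astype(np.float32)),cv2.minAreaRect((r[:,:2]*1000).astype(np.float32)))
E
```

```text
time: 6.18
eef_pos: [0.4178, -0.227, 0.188]
tcp_rot: [0.98, 0.201, -0.001, -0.001]
force: [0.7, 2.6, -0.3]
finger_gap: 0.0151
finger_force: 39.5
[ 0.4187477  -0.22547279  0.18826368]
0.71 [342. 150.] [ 0.4511 -0.2299  0.048 ]
0.04768295299165437 ((451.9039611816406, -230.25164794921875), (60.26278305053711, 206.93719482421875), 2.3911631107330322) ((452.5327453613281, -217.98086547851562), (132.23692321777344, 281.5183410644531), 2.387101888656616)
```

View pics/w3.png

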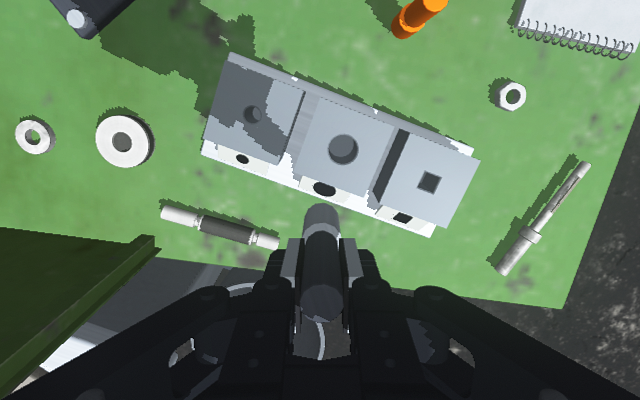

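The large hole is at (343,149), above the big-disc label at (324,189). The plug hangs upright at (322,215).

Run:
```python
from h import *
c=cam("wrist"); i,d=grab_frame("wrist")
print(w2px("wrist",[.4517,-.2301,.048],c))
print(observe()["eef_pos"],observe()["force"])
P=cloud(c,d,295,350,195,300)
e=observe()["eef_pos"]
for z in np.arange(.118,.2,.008):
    k=P[abs(P[:,2]-z)<.004]; print(round(z,3),len(k),np.round(k.mean(0)-e,4) if len(k) else '',np.round(np.ptp(k,0),4) if len(k) else '')
print(totool([.4506,-.2299,.13]))
```

```text
(np.float64(344.269977403167), np.float64(152.5222617045572))
[ 0.41950306 -0.22460587  0.18867293] [ 0.27588823  0.94734363 -0.95905838]
0.118 0  
0.126 94 [ 0.008   0.0031 -0.0613] [0.0127 0.0163 0.0061]
0.134 145 [ 0.0078  0.0031 -0.0546] [0.0122 0.0168 0.0076]
0.142 168 [ 0.008   0.0029 -0.0466] [0.0126 0.0167 0.0079]
0.15 183 [ 0.0078  0.0032 -0.0387] [0.0128 0.0163 0.0079]
0.158 426 [ 0.0063  0.0021 -0.0315] [0.0142 0.0184 0.0078]
0.166 175 [ 0.0064  0.0021 -0.0222] [0.0098 0.0142 0.0073]
0.174 256 [ 0.0067  0.0022 -0.0144] [0.0145 0.02   0.0079]
0.182 442 [ 0.0076  0.0025 -0.0067] [0.0159 0.0211 0.0079]
0.19 520 [0.0076 0.0024 0.0013] [0.0156 0.0201 0.008 ]
0.198 583 [0.0073 0.0024 0.0094] [0.0153 0.0196 0.008 ]
[26.4 17.4 58.6]
```

```bash
python3 -m handwheel '[[[0,13,9,15,0],[0,26,17,40,0],[0,26,17,58,0],[0,26,17,58,0],[0,26,17,58,0],[0,26,17,58,0],[0,26,17,58,0],[0,26,17,58,0]]]' 40
python3 - <<'E'
from h import *
s=observe();print(s["eef_pos"],totool([.4506,-.2299,.081]))
c=cam("wrist"); i,d=grab_frame("wrist")
P=cloud(c,d,200,450,50,300)
e=observe()["eef_pos"]
k=P[(P[:,2]>.065)&(P[:,2]<.09)&(np.hypot(*(P[:,:2]-e[:2]).T)<.02)]; print(len(k),k.mean(0)-e,k[:,2].min())
t=P[(abs(P[:,2]-.048)<.004)]; print(cv2.minAreaRect((t[:,:2]*1000).astype(np.float32)))
E
```

```text
time: 7.0
eef_pos: [0.4503, -0.2323, 0.1328]
tcp_rot: [0.979, 0.202, 0.001, 0.001]
force: [-0.5, -0.5, -1.0]
finger_gap: 0.0146
finger_force: 39.5
[ 0.45031391 -0.2323419   0.13276062] [ 1.1 -2.2 51.8]
397 [ 0.00855112  0.0031231  -0.05253447] 0.06824676788298298
((452.07794189453125, -234.42510986328125), (158.597412109375, 153.83778381347656), 39.83208465576172)
```

```bash
python3 -m handwheel '[[[0,1,-2,0,0],[0,1,-2,5,0],[0,1,-2,10,0],[0,1,-2,15,0],[0,1,-2,20,0],[0,1,-2,25,0],[0,1,-2,30,0],[0,1,-2,30,0],[0,1,-2,30,0]]]' 40
```

```text
time: 7.8
eef_pos: [0.4497, -0.2298, 0.1009]
tcp_rot: [0.979, 0.202, -0.0, -0.0]
force: [-0.2, 0.2, -0.9]
finger_gap: 0.0149
finger_force: 39.5
```

```bash
python3 -m handwheel '[[[0,0,0,4,0],[0,0,0,8,0],[0,0,0,12,0],[0,0,0,16,0],[0,0,0,20,0],[0,0,0,20,0],[0,0,0,20,0]]]' 40
```

```text
time: 8.38
eef_pos: [0.4497, -0.2298, 0.0811]
tcp_rot: [0.979, 0.202, 0.0, -0.0]
force: [1.5, -0.6, -1.3]
finger_gap: 0.0147
finger_force: 39.5
```

```bash
python3 -m handwheel '[[[0,0,0,1,0],[0,0,0,1,0],[0.7,0,0,1,0],[0.7,0,0,1,0],[0.7,0,0,1,0],[0.7,0,0,1,0],[0.7,0,0,1,0],[0.7,0,0,1,0]]]' 40
python3 -m handwheel '[[[1,0,0,-20,0],[1,0,0,-50,0],[1,0,0,-90,0],[1,0,0,-130,0],[1,0,0,-150,0],[1,0,0,-150,0]]]' 40
python3 - <<'E'
from h import *
c=cam("wrist"); i,d=grab_frame("wrist"); cv2.imwrite("pics/w4.png",i)
e=observe()["eef_pos"]
P=cloud(c,d,0,640,0,400)
k=P[(P[:,2]>.1)&(P[:,2]<.115)&(np.hypot(P[:,0]-.4517,P[:,1]+.230)<.03)]; print("plug top",len(k),k.mean(0),np.percentile(k[:,2],95) if len(k) else '')
k=P[(P[:,2]>.06)&(P[:,2]<.12)&(np.hypot(P[:,0]-.4517,P[:,1]+.230)<.03)]; print(k[:,2].max(),np.median(k[k[:,2]>k[:,2].max()-.004],0))
for t,z in(("shaft_grip",.078),("collar",.048)):
  for m in mark_of(t,"wrist")[:3]: print(t,round(m["confidence"],2),np.round(m["uv"]),np.round(px2w("wrist",m["uv"],z,c=c),4))
print(totool([.58,-.17,.24]))
E
```

```text
time: 9.05
eef_pos: [0.4496, -0.2298, 0.0802]
tcp_rot: [0.979, 0.202, -0.0, -0.0]
force: [-0.1, -0.8, 0.2]
finger_gap: 0.0598
finger_force: 0.0
time: 9.55
eef_pos: [0.4531, -0.2312, 0.2364]
tcp_rot: [0.979, 0.202, 0.005, 0.004]
force: [0.3, 0.3, 0.7]
finger_gap: 0.0853
finger_force: 0.0
plug top 319 [ 0.45155811 -0.22976536  0.10346562] 0.10474319638971555
0.10537237743648115 [ 0.4514993  -0.2297212   0.10355756]
[143.9  -2.9 -10.6]
```

The plug's top is at 0.104 m, so it is fully down. Now the shaft.

```bash
python3 -m handwheel '[[[1,115,0,-10,0],[1,115,0,-10,0],[1,115,0,-10,0],[1,115,0,-10,0],[1,115,0,-10,0],[1,115,0,-10,0]]]' 40
python3 - <<'E'
from h import *
c=cam("wrist"); i,d=grab_frame("wrist"); cv2.imwrite("pics/w5.png",i); np.save("pics/w5.npy",d)
print(observe()["eef_pos"])
P=cloud(c,d,0,640,0,400); C=np.array([.612,-.155])
P=P[np.hypot(*(P[:,:2]-C).T)<.06]
h=P[(P[:,2]>.083)&(P[:,2]<.095)]; print("head",len(h),np.median(h[:,2]) if len(h) else '',cv2.minAreaRect((h[:,:2]*1000).astype(np.float32)) if len(h) else '')
k=P[(abs(P[:,2]-.048)<.004)]; print("stand",cv2.minAreaRect((k[:,:2]*1000).astype(np.float32)))
k=P[(abs(P[:,2]-.054)<.0025)]; print("collar",len(k),cv2.minEnclosingCircle(k[:,:2].astype(np.float32)))
print(np.histogram(P[:,2],np.arange(0,.1,.004)))
u,v=np.array(w2px("wrist",[.612,-.155,.06],c)).astype(int); print(u,v)
cr=i[max(v-80,0):v+80,max(u-100,0):u+100]; cv2.imwrite("pics/c5.png",cv2.resize(cr,None,fx=3.5,fy=3.5,interpolation=cv2.INTER_CUBIC))
E
```

```text
time: 10.2
eef_pos: [0.5538, -0.1846, 0.238]
tcp_rot: [0.979, 0.202, -0.002, -0.001]
force: [-0.6, 0.1, 0.8]
finger_gap: 0.0854
finger_force: 0.0
[ 0.55349832 -0.18530186  0.23851964]
head 811 0.0876369364714617 ((601.3111572265625, -156.17767333984375), (22.00255012512207, 22.081268310546875), 55.208309173583984)
stand ((601.3338012695312, -156.17254638671875), (66.05671691894531, 66.12975311279297), 85.7060317993164)
collar 838 ((0.6012465357780457, -0.15586155652999878), 0.02013443596661091)
(array([2202,    0,    0,    0,    0,    0,    0,    0,    0,    0,    0,
       2573, 1483,  825,   11,    1,    1,    2,    0,    3,    1,  538,
        273,    0]), array([0.   , 0.004, 0.008, 0.012, 0.016, 0.02 , 0.024, 0.028, 0.032,
       0.036, 0.04 , 0.044, 0.048, 0.052, 0.056, 0.06 , 0.064, 0.068,
       0.072, 0.076, 0.08 , 0.084, 0.088, 0.092, 0.096]))
316 100
```

View pics/c5.png

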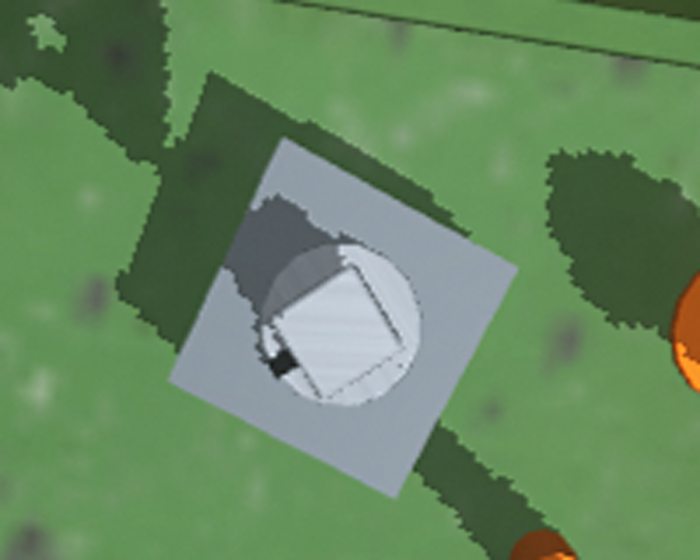

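The stand is centred at crop (342,317). The shaft's head is square to about 55° in world yaw, and the black rib at crop (283,362) points to about 146°.

Run:
```python
from h import *
c=cam("wrist"); r=px2w("wrist",[296.9,123.4],.055,c=c); print(r,np.degrees(np.arctan2(r[1]+.1561,r[0]-.6013)))
s=observe(); M=R.from_quat(s["tcp_rot"]).as_matrix(); print(np.degrees(np.arctan2(M[1,1],M[0,1])),s["joint_pos"],totool([.6013,-.1561,.13]))
```

```text
[ 0.58733914 -0.14775718  0.055     ] 149.13801619631144
-66.77345526317087 [ 0.48299288  0.40253423 -0.27137204  1.41333892  0.10899513  1.34437991
 -0.95802728] [ 55.9  -7.8 108.3]
```

```bash
python3 -m handwheel '[[[1,28,-4,20,-7],[1,56,-7,40,-14],[1,56,-7,65,-21],[1,56,-7,90,-28],[1,56,-7,108,-32],[1,56,-7,108,-32],[1,56,-7,108,-32],[1,56,-7,108,-32]]]' 40
python3 - <<'E'
from h import *
s=observe(); M=R.from_quat(s["tcp_rot"]).as_matrix(); print(np.degrees(np.arctan2(M[1,1],M[0,1])),s["joint_pos"],totool([.6013,-.1561,.074]))
E
```

```text
time: 10.92
eef_pos: [0.6041, -0.1569, 0.1337]
tcp_rot: [0.887, 0.463, 0.001, 0.001]
force: [0.4, 0.4, 0.1]
finger_gap: 0.0853
finger_force: 0.0
-34.87455442979262 [ 0.47291042  0.56821079 -0.37643757  1.44584902  0.21771032  1.16677058
 -0.54374853] [-0.9 -2.9 59.7]
```

```bash
python3 -m handwheel '[[[1,0,-2,15,0],[1,0,-2,30,0],[1,0,-2,45,0],[1,0,-2,58,0],[1,0,-2,58,0],[1,0,-2,58,0],[1,0,-2,58,0]]]' 40
python3 - <<'E'
from h import *
s=observe(); M=R.from_quat(s["tcp_rot"]).as_matrix(); print(np.degrees(np.arctan2(M[1,1],M[0,1])),totool([.6013,-.1561,.074]))
E
```

```text
time: 11.5
eef_pos: [0.6037, -0.155, 0.0764]
tcp_rot: [0.886, 0.464, 0.001, 0.001]
force: [-0.0, 0.2, 0.0]
finger_gap: 0.085
finger_force: 0.0
-34.73645094417096 [-2.2 -1.3  2.4]
```

```bash
python3 -m handwheel '[[[1,-2,-1,2,0],[1,-2,-1,2,0],[1,-2,-1,2,0],[0.5,-2,-1,2,0],[0,-2,-1,2,0],[0,-2,-1,2,0],[0,-2,-1,2,0],[0,-2,-1,2,0],[0,-2,-1,2,0],[0,-2,-1,2,0]]]' 60;python3 - <<'E'
from h import *
s=observe(); M=R.from_quat(s["tcp_rot"]).as_matrix(); print(s["eef_pos"],s["force"],np.degrees(np.arctan2(M[1,1],M[0,1])))
E
```

```text
time: 12.33
eef_pos: [0.6005, -0.1557, 0.0724]
tcp_rot: [0.886, 0.464, 0.0, 0.0]
force: [0.8, -0.2, 0.5]
finger_gap: 0.0212
finger_force: 59.0
[ 0.60053482 -0.15571809  0.07244483] [ 0.79123833 -0.19394995  0.49075846] -34.68802130474665
```

```bash
python3 -m handwheel '[[[0,0,0,-15,0],[0,0,0,-40,0],[0,0,0,-75,0],[0,0,0,-100,0],[0,0,0,-105,0],[0,0,0,-105,0],[0,0,0,-105,0]]]' 60
python3 - <<'E'
from h import *
s=observe(); M=R.from_quat(s["tcp_rot"]).as_matrix(); print(np.degrees(np.arctan2(M[1,1],M[0,1])),totool([.5225,.0140,.17]))
E
```

```text
time: 12.92
eef_pos: [0.5994, -0.1556, 0.176]
tcp_rot: [0.886, 0.464, -0.001, -0.001]
force: [-0.1, 0.6, -2.3]
finger_gap: 0.0211
finger_force: 60.6
-34.68279489825051 [  95.7 -159.7    6.2]
```

```bash
python3 -m handwheel '[[[0,15,-25,0,0],[0,33,-55,0,-1],[0,51,-85,0,-2],[0,69,-115,0,-3],[0,85,-142,0,-4],[0,95,-158,0,-4],[0,96,-159,0,-4],[0,96,-159,0,-4],[0,96,-159,0,-4],[0,96,-159,0,-4]]]' 60
python3 - <<'E'
from h import *
s=observe(); M=R.from_quat(s["tcp_rot"]).as_matrix(); print(np.degrees(np.arctan2(M[1,1],M[0,1])),totool([.5225,.0140,.130]))
c=cam("wrist"); i,d=grab_frame("wrist"); cv2.imwrite("pics/w6.png",i[:300]); np.save("pics/w6.npy",d)
for t,z in(("hub_mouth",.06),("keyway",.06)):
    for m in mark_of(t,"wrist")[:2]: print(t,round(m["confidence"],2),np.round(m["uv"]),np.round(px2w("wrist",m["uv"],z,c=c),4))
P=cloud(c,d,200,440,50,330); e=s["eef_pos"]; q=P[(abs(P[:,2]-.0595)<.004)&(np.hypot(P[:,0]-.523,P[:,1]-.0136)<.035)]; print(cv2.minEnclosingCircle(q[:,:2].astype(np.float32)))
for z0 in(.110,.12,.13):
    k=P[(abs(P[:,2]-z0)<.005)&(np.hypot(*(P[:,:2]-e[:2]).T)<.03)]; print(z0,len(k),np.round((k-e).mean(0),4) if len(k) else '')
E
```

```text
time: 13.75
eef_pos: [0.524, 0.0117, 0.1761]
tcp_rot: [0.87, 0.494, -0.001, -0.0]
force: [-0.2, 0.6, -1.9]
finger_gap: 0.0211
finger_force: 60.5
-30.85094406198593 [ 1.3 -2.5 46.1]
hub_mouth 0.91 [317. 192.] [0.523 0.015 0.06 ]
keyway 0.8 [301. 192.] [0.5132 0.0212 0.06  ]
((0.5233417749404907, 0.013867365196347237), 0.02599392831325531)
0.11 6 [ 0.0038  0.0071 -0.0615]
0.12 57 [ 0.0052  0.0077 -0.0585]
0.13 0
```

View pics/w6.png

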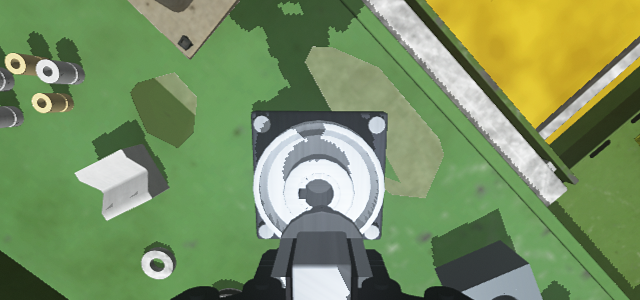

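The shaft hangs above the hub. The keyway notch is at (302,192), directly left of the bore at (317,190), which matches the tool's −y and the key's side.

```bash
python3 -m handwheel '[[[0,1,-2.5,10,0],[0,1,-2.5,25,0],[0,1,-2.5,40,0],[0,1,-2.5,46,0],[0,1,-2.5,46,0],[0,1,-2.5,46,0]]]' 60
python3 - <<'E'
from h import *
s=observe(); M=R.from_quat(s["tcp_rot"]).as_matrix(); print(np.degrees(np.arctan2(M[1,1],M[0,1])),totool([.5225,.0140,.0844]))
E
```

```text
time: 14.4
eef_pos: [0.5224, 0.0158, 0.131]
tcp_rot: [0.869, 0.495, -0.0, -0.0]
force: [1.1, 0.0, -1.8]
finger_gap: 0.0208
finger_force: 60.5
-30.701047196488656 [-1.5  1.  46.6]
```

```bash
python3 -m handwheel '[[[0,-1,1,0,0],[0,-1,1,3,0],[0,-1,1,6,0],[0,-1,1,9,0],[0,-1,1,12,0],[0,-1,1,15,0],[0,-1,1,15,0],[0,-1,1,15,0]]]' 60
python3 - <<'E'
from h import *
s=observe(); M=R.from_quat(s["tcp_rot"]).as_matrix(); print(np.degrees(np.arctan2(M[1,1],M[0,1])),totool([.5225,.0140,.0844]))
E
```

```text
time: 15.07
eef_pos: [0.5228, 0.0144, 0.116]
tcp_rot: [0.869, 0.495, -0.0, -0.0]
force: [0.2, -0.2, -2.1]
finger_gap: 0.0212
finger_force: 60.5
-30.68852926711308 [-0.5 -0.  31.6]
```

```bash
python3 -m handwheel '[[[0,-0.5,0,2,0],[0,-0.5,0,4,0],[0,-0.5,0,6,0],[0,-0.5,0,8,0],[0,-0.5,0,10,0],[0,-0.5,0,10,0]]]' 60
```

```text
time: 15.57
eef_pos: [0.5223, 0.014, 0.1058]
tcp_rot: [0.869, 0.495, -0.0, -0.0]
force: [-0.5, -0.7, -2.7]
finger_gap: 0.0208
finger_force: 60.5
```

```bash
python3 -m handwheel '[[[0,0,0,3,0],[0,0,0,6,0],[0,0,0,9,0],[0,0,0,12,0],[0,0,0,15,0],[0,0,0,18,0],[0,0,0,20,0],[0,0,0,20,0]]]' 60
python3 - <<'E'
from h import *
s=observe(); M=R.from_quat(s["tcp_rot"]).as_matrix(); print(s["force"],s["torque"],np.degrees(np.arctan2(M[1,1],M[0,1])),totool([.5225,.0140,.0844]))
E
```

```text
time: 16.23
eef_pos: [0.5224, 0.014, 0.0857]
tcp_rot: [0.869, 0.495, -0.0, -0.0]
force: [-0.6, -0.5, -0.7]
finger_gap: 0.0211
finger_force: 60.5
[-0.64348112 -0.54573208 -0.65019369] [-0.05603323 -0.0967523  -0.03527238] -30.686517452018307 [0.1 0.1 1.3]
```

```bash
python3 -m handwheel '[[[0,0,0,0.7,0],[0,0,0,1.5,0],[0,0,0,1.5,0],[0,0,0,1.5,0]]]' 60
python3 - <<'E'
from h import *
for _ in range(3): grab_frame("wrist"); print(observe()["force"])
print(observe()["eef_pos"])
E
```

```text
time: 16.57
eef_pos: [0.5227, 0.0141, 0.0849]
tcp_rot: [0.869, 0.495, 0.0, 0.0]
force: [-0.3, -0.1, -1.8]
finger_gap: 0.021
finger_force: 60.5
[-0.38214737 -0.55573776 -0.79474021]
[-0.21253947  0.35419355 -1.6582191 ]
[ 0.06694689  0.11538842 -2.33116742]
[0.52273374 0.01412823 0.08489343]
```

```bash
python3 -m handwheel '[[[0,0,0,0.5,0],[0,0,0,1,0],[0,0,0,1,0],[0,0,0,1,0]]]' 60
python3 - <<'E'
from h import *
for _ in range(3): grab_frame("wrist"); print(observe()["force"])
print(observe()["eef_pos"])
E
```

```text
time: 17.05
eef_pos: [0.5228, 0.0141, 0.0844]
tcp_rot: [0.869, 0.495, 0.0, 0.0]
force: [-2.1, 0.2, 3.8]
finger_gap: 0.0215
finger_force: 61.2
[-1.06438849 -0.29974383  5.29099268]
[-2.63282472 -0.59676948  5.54798286]
[-2.60579389 -0.10568091  4.86676424]
[0.52282501 0.0140963  0.08434195]
```

```bash
python3 -m handwheel '[[[0,0,0,0.4,0],[0,0,0,0.4,0],[0,0,0,0.4,0],[0,0,0,0.4,0]]]' 60
python3 - <<'E'
from h import *
f=[]
for _ in range(6): grab_frame("wrist"); f.append(observe()["force"])
print(np.mean(f,0),np.std(f,0),observe()["eef_pos"])
E
```

```text
time: 17.53
eef_pos: [0.5228, 0.0141, 0.0843]
tcp_rot: [0.869, 0.495, 0.0, 0.0]
force: [-3.1, -0.9, 8.1]
finger_gap: 0.0209
finger_force: 61.9
[-3.04358776 -0.80015177  7.64869559] [0.4951911  0.19576907 0.45479569] [0.52283816 0.01407801 0.08433619]
```

```bash
python3 -m handwheel '[[[0,0,0,0.5,0],[0,0,0,0.5,0],[0,0,0,0.5,0],[0,0,0,0.5,0]]]' 60
python3 - <<'E'
from h import *
f=[]
for _ in range(8): i,d=grab_frame("wrist"); f.append(observe()["force"])
print(np.mean(f,0),np.std(f,0),observe()["eef_pos"],observe()["finger_gap"])
cv2.imwrite("pics/w7.png",i)
n="top"; i,d=grab_frame(n); c=cam(n); P=cloud(c,d,0,640,0,400)
k=P[(P[:,2]>.09)&(np.hypot(P[:,0]-.4517,P[:,1]+.230)<.02)]; print("plug",len(k),k.mean(0) if len(k) else '')
E
```

```text
time: 18.17
eef_pos: [0.5228, 0.0141, 0.0843]
tcp_rot: [0.869, 0.495, 0.0, 0.0]
force: [-5.2, -0.6, 10.4]
finger_gap: 0.0209
finger_force: 62.3
[-3.75330862 -0.77241487 10.53990971] [0.64216549 0.45749152 0.26997171] [0.52282615 0.01410547 0.08433702] 0.020991315770382792
plug 45 [ 0.44944589 -0.22688855  0.10312475]
```

View pics/w7.png

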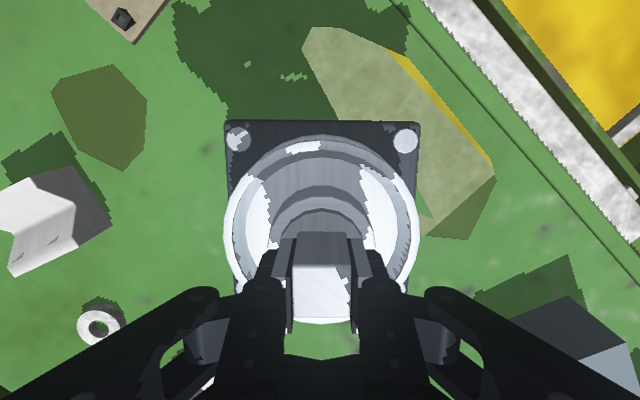

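The collar sits on the hub's face at (320,235) and the grip is holding. The wrist reads 10.5 N, plus about 2 N for the shaft's weight, so the push on the hub is about 12.5 N.

```bash
python3 -c "
from rig import *
print(finish_job())"
```

```text
the job is handed in; nothing more can be done
None
```

The job is handed in: the plug gauge is fully down in its own slot, and the keyed shaft is home in the pulley's hub with its collar on the face, still gripped and pushed down with about 12 N.

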